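# Shift a bench winder into third speed

### The arm

A 6-joint arm with a two-finger parallel gripper is mounted at the origin on the work surface. World frame = base frame: x ahead of the robot, y to its left, z up, the work surface at z = 0. Lengths are in m, angles in rad, forces in N, time in s.
With the tool pointing down it reaches from about 0.35 to 0.975 m from the base axis. Payload 4.9 kg.
Tool frame: the origin (TCP) lies at the centre of the arm's flange, where the gripper is bolted on; the fingertips stand 173 mm ahead of it and the grasp point (between the pads) lies 155 mm ahead of it (ctrl.finger_overhang is the distance from the TCP to the fingertips, in m); z points along the fingers, y is the direction in which the jaws open and shut (so a half turn about z gives the same grasp; the last joint's range is limited). The gripper opens to 85 mm and grips with 20 to 120 N. Pads are 22 mm wide; open, the fingers measure 114 mm over their backs; the gripper's body (76 mm by 85 mm) begins 54 mm behind the grasp point. The pads swing forward as they close: fully open they stand 13 mm farther back than shut.
Start: joints at [-1.428, 0.053, 1.613, -0, 1.476, -0.119], TCP at [0.162, -0.604, 0.405] pointing down, gripper open.
Joint ranges: [-3.01, 3.01], [-1.01, 2.22], [0.06, 2.58], [-1.02, 4.17], [0.09, 2.62], [-3.14, 3.14]. Speed limits (rad/s): [2.57, 2.57, 3.14, 3.14, 3.14, 3.14].

### API

Orientations are given as a rotation vector (axis times angle).
In Python, from station import ctrl, eyes, spotter gives the robot as it stands.
- The arm moves only by the shell command python3 -m crank 'ROWS' [FORCE]. ROWS is JSON, a list of rows, each a list of 7 numbers: the turn, a rotation vector about the tool's x, y, z in rad, then the shift along the tool's x, y, z in mm, then the closure, from -1 (fully open) to 1 (shut). A call has 1 to 8 rows; each row shifts and turns the pose as measured when the row begins, along the tool's axes as they then stand; what a row does not reach is not made up. A row lasts 1/12 s, in which the tool goes at most 41.7 mm and 7.16 degrees, less where a joint would pass 70% of its speed; a pose out of reach is approached as far as the arm can. A call is refused whole if a number of a shift passes 41.7 or a number of a turn 0.125, either way. A call with a gripper value outside its range is refused whole. The fingers move at their own pace and stop on an object; FORCE is the grip in N (left out, the last holds). Time passes only in rows, so rows that do not move let the fingers close. It gives the time, the measured TCP pose, the force and the opening at its end, in the units of the state.
- ctrl.get_obs(): the state, without advancing time (a new reading comes with each control period).
- eyes.get_image(name): name is "side" or "top" or "wrist"; returns a dict with "image" (420x560x3 uint8, red, green, blue), "vertical_fov" (degrees; the focal length in pixels is half the picture's height over the tangent of half this angle, whatever the lens; pixels are square), "cx", "cy" (the principal point, pixels), "rvec" (rotation vector, rad) and "tvec" (3), from world to camera coordinates, as OpenCV has them; the wrist camera has in their place "mount" (4x4, takes a point from camera to tool coordinates, whose origin is the TCP and whose axes are the flange's). Camera axes: x right, y down, z forward; pixel columns grow to the right and rows downward; lengths in m; the calibration is good to about 2 mm. A picture is of the moment at which its call begins: read the wrist's pose just before it. There is no depth.
- ctrl.finish_job(): hands the job in, once; it reports no verdict.
Trained networks look in a picture, given as the dict that the camera call returned (one of the last four; its "shot" number tells which), for a name from the list of things; names that differ only in an ending like _2 or _b are one class to them, and where a whole thing is asked for, a point or a joint stands for the part that bears it (a point fixed in the world has none). Each returns a list of dicts, best first, with "confidence" (0 to 1); they miss things now and then, are a little off and sometimes report something else, mostly with a low value. They report only what shows in the picture. A call takes as long as a camera call.
- spotter.look_for(query, picture): "centre" ([x, y, z] in m, in world coordinates, good to about 4 mm: the middle of the surface that is visible of it).
- spotter.outline_of(query, picture): "region" (420x560 bool, what is visible of it).
- spotter.mark_of(query, picture): "centre" ([x, y, z] in m, in world coordinates, good to about 4 mm: a listed point, or the origin of a listed thing).
The state is a dict: "t": time; "q": joint angles; "dq": joint speeds; "effort": joint torques, N m; "tool_pos": TCP position; "tool_rot": TCP orientation; "contact_force": force on the tool from outside, world axes, zero at the start; "wrist_torque": the same for the moment, N m; "opening": finger opening in m.
Only numpy, scipy, OpenCV 4.12 (cv2) and the standard library are available. Lean on these libraries where they do the work, as an engineer would, in place of code of your own. Each camera call takes 0.05 s, during which the arm holds its last target.

### The job

Shift the bench winder into third speed: with the fingertips, push its upright speed lever along the left-hand slot of the H-shaped gate to the cross channel, across to the right-hand slot, then forward (away from the robot) fully home into the slot end marked with three red dots, and leave it there with the hand clear. Only push the lever, never pinch it between the fingers, and leave the jar, tub, tape roll and screwdriver around the machine where they are.

Things in the scene. Friction and masses are not known exactly. Their poses are not given: they have to be found in the camera images.
- winder: Bench winder, fixed: green housing 250 mm long (its x -90 to 160), 170 wide, 106 high. Origin on the table below the middle of the gate; x forward (away from the robot; yaw within 0.35), y left. Behind the gate a motor (x 143 to 229, top 110 mm high); forward left a round plywood winding former (x 32 to 148, y 105 to 173, top 126 mm high).
- gate (a point): Middle of the H-gate, on top of its aluminium plate (104 x 100 mm), 116 mm above the table; axes as the winder's. An 18 mm wide cross channel along y joins a left slot (y = +20 mm) and a right slot (y = -20), 19 mm wide, ends at x = +-29. Between them two metal tongues (y -11 to 11, |x| 9 to 29) stop the stick. Dots: 1 left-forward, 2 left-back, 3 (red) right-forward, 4 right-back.
- third_slot (a point): Where the stick's axis crosses the top of the gate plate when the lever is fully home in the third slot (right-forward, three red dots); 116 mm above the table.
- grip (a point): Point on the lever's axis, mid-grip. Black plastic grip 36 mm across, from 50 mm below to 36 mm above it, orange band 13 mm above; below it a 12 mm steel stick through the gate. The lever turns about a ball 35 mm above the table under the gate's middle; this point is 155 mm from it (190 mm above the table when upright); home in slot 3 it is about 43 mm forward, 38 mm right of the gate's middle.
- shift_fore (a joint): Fore-and-aft tilt of the lever, rad: 0 upright, + forward (winder +x), stops at -0.28 and 0.28. Within +-0.04 it is in the cross channel; beyond that only in the left or right slot. Starts anywhere from slot 2 (-) to slot 1 (+). Stays where it is left; about 2.5 N at the grip moves it.
- shift_across (a joint): Sideways tilt of the lever, rad: 0 upright, + to the right (winder -y), stops at -0.30 and 0.30. About -0.26 in the left slot (start), 0.22 to 0.30 in the right slot. Stays where it is left; in the cross channel about 2.5 N at the grip moves it.
- jar: Bystander, loose: closed amber glass jar, 70 mm across, 120 mm high; origin under its middle. Right of the winder.
- tub: Bystander, loose: blue open plastic tub, 64 mm across, 60 mm high; origin under its middle. Right of the winder.
- tape: Bystander, loose: cream ring of tape lying flat, 90 mm across, 24 mm high; origin under its middle. Left of the winder.
- screwdriver: Bystander, loose: screwdriver, 190 mm long, lying on the table between robot and winder; its x runs along it, blade to +x.

How it is judged:
On the way:
1. the lever is pushed across: in the cross channel, at the right-hand slot (value of joint shift_across above 0.19 rad and value of joint shift_fore between -0.09 and 0.15 rad), for 0.05 s.
At the end, for the whole second after the job is handed in: The lever rests in the third slot: tilted forward by at least 0.24 rad (the stop is at 0.28) and to the right by at least 0.19 rad, at rest (value of joint shift_fore above 0.24 rad and value of joint shift_across above 0.19 rad and velocity of joint shift_fore between -0.05 and 0.05 rad/s); the robot touches nothing.
It fails at once if the lever is pinched (pressed by the fingers on two opposite sides at once) (contact force between each of shift_fore_c1, shift_fore_c2 and the fingers above 2 N or contact force between each of shift_fore_c3, shift_fore_c4 and the fingers above 2 N).
It fails at once if a bystander is moved or lifted by more than 20 mm (distance of any of jar, tub, tape, screwdriver from where it was at the start of the episode above 0.02 m).
It also fails if it takes over 64 s, if anything falls off the work surface, if the arm or the gripper's body presses on something with over 40 N, if the wrist force passes 120 N, or if a joint passes its speed limit or range.

## Working session

There is one attempt and no reset: what is moved stays moved. The work goes in short steps, Python scripts to look and compute and a shell command to move; the robot and the scene stay as the last step left them, time stands still between calls to the robot, and variables do not carry over. Pictures are saved under pics/ and viewed, and the job is handed in when it is done.

```bash
ls; mkdir -p pics; cat > h.py <<'E'
import numpy as np, cv2
from scipy.spatial.transform import Rotation as R
from station import ctrl, eyes, spotter
def save(p,name): cv2.imwrite('pics/'+name, cv2.cvtColor(p['image'],cv2.COLOR_RGB2BGR))
def cam(p):
    f=p['image'].shape[0]/2/np.tan(np.radians(p['vertical_fov'])/2)
    K=np.array([[f,0,p['cx']],[0,f,p['cy']],[0,0,1]])
    return K,np.array(p['rvec'],float),np.array(p['tvec'],float)
def proj(p,P):
    K,r,t=cam(p); return cv2.projectPoints(np.array(P,float).reshape(-1,1,3),r,t,K,None)[0].reshape(-1,2)
def ray_z(p,uv,z):
    K,r,t=cam(p); Rm=R.from_rotvec(r).as_matrix(); c=-Rm.T@t
    d=Rm.T@np.linalg.inv(K)@np.array([uv[0],uv[1],1.]); return c+d*(z-c[2])/d[2]
E
python3 - <<'E'
from h import *
o=ctrl.get_obs(); print(o['t'],o['tool_pos'],o['tool_rot'],o['contact_force'],o['opening'])
for n in ('top','side'):
    p=eyes.get_image(n); save(p,n+'0.png')
    for q in ('gate','third_slot','grip','winder','jar','tub','tape','screwdriver'):
        print(n,q,[(np.round(d['centre'],3).tolist(),round(d['confidence'],2)) for d in spotter.mark_of(q,p)[:2]])
E
```

```text
pics
0.0 [ 0.16171194 -0.60344159  0.40346829] [-3.11268468e+00 -4.09758506e-01  7.02513050e-05] [-0.23137248 -0.23038258 -0.19180451] 0.08537393253533976
top gate [([0.546, 0.006, 0.12], 0.72)]
top third_slot [([0.564, -0.017, 0.115], 0.91), ([0.403, 0.04, 0.0], 0.44)]
top grip [([0.511, 0.046, 0.179], 0.88)]
top winder [([0.54, 0.009, 0.0], 0.62)]
top jar [([0.501, -0.173, 0.0], 0.95)]
top tub [([0.674, -0.176, 0.001], 0.6)]
top tape [([0.479, 0.167, -0.002], 0.63)]
top screwdriver [([0.406, 0.04, -0.0], 0.81), ([0.538, 0.009, -0.0], 0.74)]
side gate [([0.541, 0.005, 0.118], 0.81)]
side third_slot [([0.567, -0.01, 0.114], 0.64)]
side grip [([0.512, 0.044, 0.182], 0.95)]
side winder [([0.535, 0.005, 0.0], 0.78)]
side jar [([0.501, -0.175, -0.004], 0.9)]
side tub [([0.538, 0.005, 0.001], 0.73)]
side tape [([0.481, 0.174, -0.001], 0.55)]
side screwdriver [([0.399, 0.034, -0.0], 0.71)]
```

View pics/top0.png

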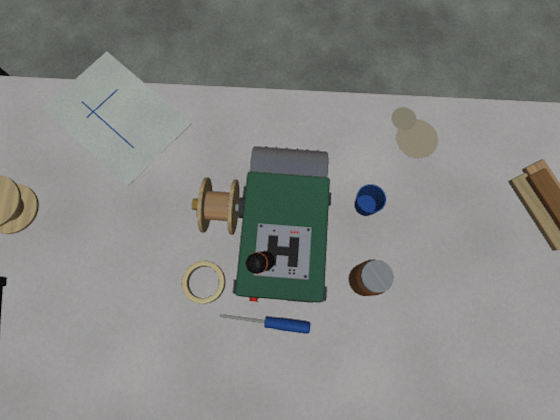

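View pics/side0.png

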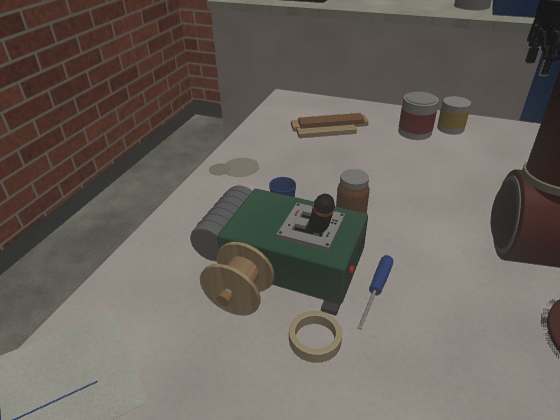

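```bash
python3 - <<'E'
from h import *
p=eyes.get_image('top')
c=p['image'][210:310,225:345]; cv2.imwrite('pics/top_crop.png',cv2.cvtColor(cv2.resize(c,None,fx=6,fy=6,interpolation=cv2.INTER_CUBIC),cv2.COLOR_RGB2BGR)[:600,:720])
p=eyes.get_image('side')
c=p['image'][170:270,270:380]; cv2.imwrite('pics/side_crop.png',cv2.cvtColor(cv2.resize(c,None,fx=6,fy=6,interpolation=cv2.INTER_CUBIC),cv2.COLOR_RGB2BGR))
E
```

```text
(no output)
```

View pics/top_crop.png

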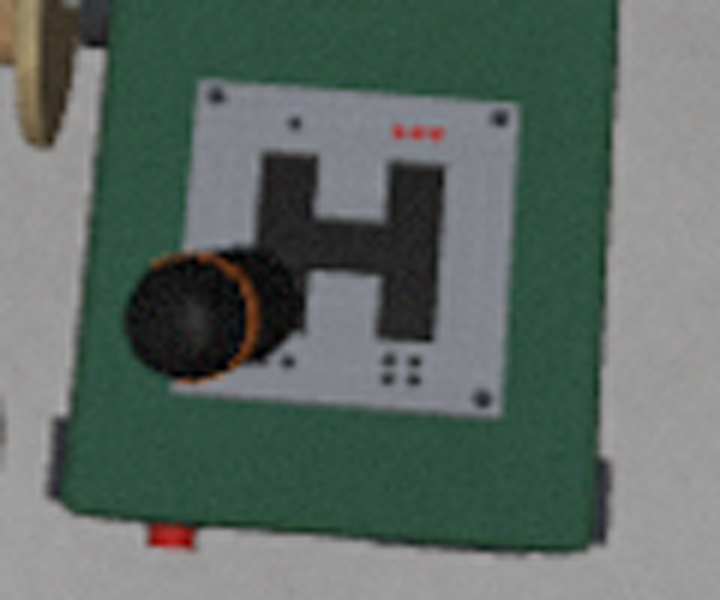

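View pics/side_crop.png

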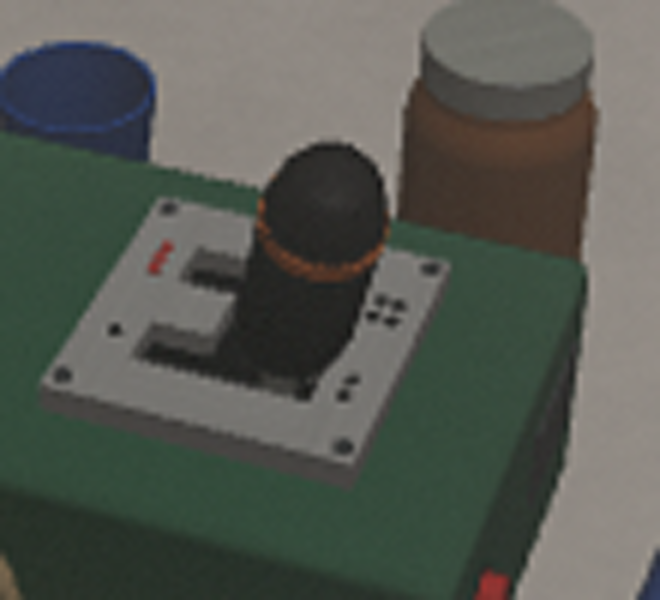

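```bash
cat >> h.py <<'E'
E
python3 - <<'E'
from h import *
p=eyes.get_image('top')
f=lambda u,v: ray_z(p,(225+(u-2.5)/6,210+(v-2.5)/6),0.116)
pts=[f(*x) for x in [(200,80),(520,103),(500,417)]]
print(np.round(pts,4))
obj=np.array([[.052,.05],[.052,-.05],[-.052,-.05]])
# add slot corners
im2=[(262,153),(445,163),(434,342),(216,96),(500,118),(482,399)]
P=np.array(pts+[f(*x) for x in im2[:3]])[:,:2]
obj=np.vstack([obj,[[.029,.0295],[.029,-.0295],[-.029,-.0295]]])
# also try 100 x along x,104 along y
for sw in (0,1):
    o=obj.copy()
    if sw: o[:3]=np.array([[.05,.052],[.05,-.052],[-.05,-.052]])
    A=o-o.mean(0);B=P-P.mean(0)
    th=np.arctan2((A[:,0]*B[:,1]-A[:,1]*B[:,0]).sum(),(A*B).sum())
    Rm=np.array([[np.cos(th),-np.sin(th)],[np.sin(th),np.cos(th)]])
    t=P.mean(0)-Rm@o.mean(0); print(sw,th,t,np.round((o@Rm.T+t-P)*1000,1).tolist())
g=np.array([.512,.045]);print(Rm.T@(g-t))
w=lambda x,y: Rm@np.array([x,y])+t
print('third',w(.0225,-.02))
for q in('grip','gate','third_slot'):
    for n in('top','side'):
        pp=eyes.get_image(n); print(q,n,[np.round(d['centre'],4) for d in spotter.mark_of(q,pp)[:1]])
E
```

```text
[[ 0.5932  0.0566  0.116 ]
 [ 0.591  -0.0474  0.116 ]
 [ 0.4904 -0.0443  0.116 ]]
0 -0.008957690417198363 [0.54120885 0.0055893 ] [[0.5, -1.5], [1.8, 2.5], [-1.6, 0.4], [0.2, -0.3], [-0.1, -0.3], [-0.7, -0.9]]
1 -0.02271154421932638 [0.54173482 0.00609774] [[-0.3, 0.4], [-0.4, 0.4], [0.2, -0.4], [1.1, -0.2], [0.0, -0.1], [-0.6, -0.0]]
[-0.03061061  0.03821696]
third [ 0.56377483 -0.01440807]
grip top [array([0.5048, 0.0483, 0.179 ])]
grip side [array([0.5097, 0.0428, 0.182 ])]
gate top [array([0.5441, 0.0044, 0.1168])]
gate side [array([0.5412, 0.0069, 0.1189])]
third_slot top [array([ 0.5627, -0.016 ,  0.1157])]
third_slot side [array([ 0.5635, -0.0125,  0.1138])]
```

```bash
cat >> h.py <<'E'
G=np.array([.5417,.0061]); TH=-.0227
RW=np.array([[np.cos(TH),-np.sin(TH)],[np.sin(TH),np.cos(TH)]])
def st(target=None):
    "target: fingertip x,y (mm, winder axes about gate), z (mm above table)"
    o=ctrl.get_obs(); Rt=R.from_rotvec(o['tool_rot']); T=Rt.as_matrix()
    tip=np.array(o['tool_pos'])+T[:,2]*ctrl.finger_overhang
    w=np.r_[RW.T@(tip[:2]-G),tip[2]]*1000
    Td=np.c_[np.r_[RW[:,0],0],np.r_[-RW[:,1],0],[0,0,-1.]]
    turn=R.from_matrix(T.T@Td).as_rotvec()
    print('t',round(o['t'],2),'tip',np.round(w,1),'turn',np.round(turn,3),'F',np.round(RW.T@np.array(o['contact_force'])[:2],1),round(o['contact_force'][2],1),'open',round(o['opening'],4),'ovh',ctrl.finger_overhang)
    if target is not None:
        d=np.array(target,float)-w; d=np.r_[RW@d[:2],d[2]]
        print('shift mm (tool)',np.round(T.T@d,1))
E
python3 -m crank '[[0,0,0.095,0,0,0,1],[0,0,0.095,0,0,0,1],[0,0,0.095,0,0,0,1],[0,0,0,0,0,0,1]]' 20
python3 -c "from h import *;st((-110,40,200))"
```

```text
t: 1.98
tool_pos: [0.1618, -0.6037, 0.4047]
tool_rot: [3.141, -0.056, -0.0]
contact_force: [-0.2, -0.3, 0.0]
opening: 0.0388
t 1.98 tip [-366.  -618.3  231.3] turn [ 0.     0.    -0.013] F [-0.2 -0.3] 0.0 open 0.0388 ovh 0.1734
shift mm (tool) [ 247.3 -661.6   31.3]
```

```bash
python3 -m crank '[[0,0,0,30,-28,0,1],[0,0,0,30,-28,0,1],[0,0,0,30,-28,0,1],[0,0,0,30,-28,0,1],[0,0,0,30,-28,0,1],[0,0,0,30,-28,0,1],[0,0,0,20,-35,0,1],[0,0,0,10,-40,0,1]]'
python3 -c "from h import *;st((-110,40,200))"
```

```text
t: 2.65
tool_pos: [0.3817, -0.3669, 0.4043]
tool_rot: [3.137, -0.045, 0.001]
contact_force: [0.5, -0.0, -0.3]
opening: -0.0
t 2.65 tip [-151.4 -377.3  230.9] turn [ 0.004 -0.001 -0.006] F [0.5 0. ] -0.3 open -0.0 ovh 0.1734
shift mm (tool) [  38.8 -417.7   29.1]
```

```bash
python3 -m crank '[[0,0,0,10,-40,0,1],[0,0,0,10,-40,0,1],[0,0,0,5,-40,0,1],[0,0,0,5,-40,0,1],[0,0,0,0,-40,0,1],[0,0,0,0,-40,0,1],[0,0,0,0,-40,0,1],[0,0,0,0,-40,0,1]]'
python3 -c "from h import *;st((-110,40,200))"
```

```text
t: 3.32
tool_pos: [0.4173, -0.0375, 0.4042]
tool_rot: [3.136, -0.013, 0.011]
contact_force: [0.6, 0.1, 0.2]
opening: 0.0002
t 3.32 tip [-122.1  -47.4  230.9] turn [ 0.006 -0.007  0.015] F [0.6 0.1] 0.2 open 0.0002 ovh 0.1734
shift mm (tool) [ 13.2 -87.4  30.4]
```

```bash
python3 -m crank '[[0,0,0.01,8,-40,0,1],[0,0,0,6,-40,0,1],[0,0,0,0,-7,10,1],[0,0,0,0,0,25,1],[0,0,0,0,0,20,1],[0,0,0,0,0,0,1]]'
python3 - <<'E'
from h import *
st((-90,38,175))
for n in ('top','side'):
    p=eyes.get_image(n)
    c=p['image'][170:310,225:385]; cv2.imwrite('pics/b_%s.png'%n,cv2.cvtColor(cv2.resize(c,None,fx=4,fy=4,interpolation=cv2.INTER_CUBIC),cv2.COLOR_RGB2BGR))
E
```

```text
t: 3.82
tool_pos: [0.4311, 0.0599, 0.3506]
tool_rot: [3.137, 0.018, 0.027]
contact_force: [-0.0, -0.6, -0.3]
opening: -0.0001
t 3.82 tip [-108.7   50.6  177.2] turn [ 0.004 -0.018  0.034] F [-0.  -0.6] -0.3 open -0.0001 ovh 0.1734
shift mm (tool) [18.2 13.2  2.6]
```

View pics/b_top.png

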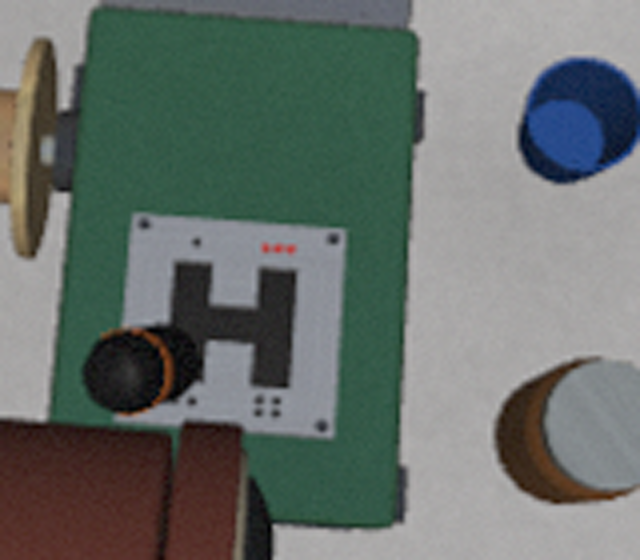

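View pics/b_side.png

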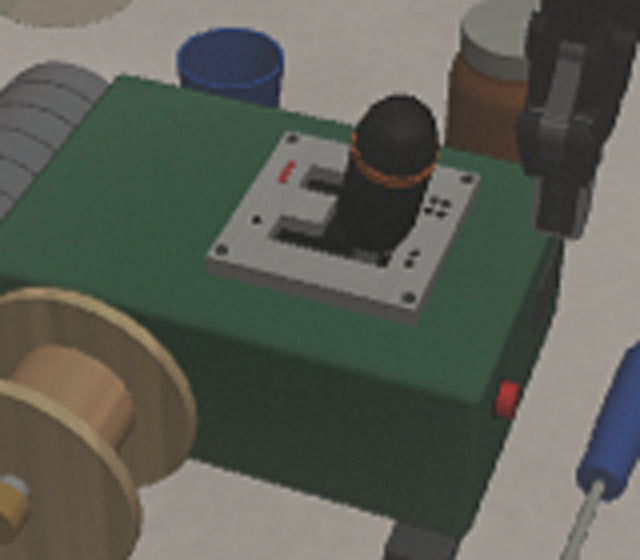

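```bash
python3 -m crank '[[0,-0.015,0.03,10,12,0,1],[0,0,0,8,1,0,1],[0,0,0,10,0,0,1],[0,0,0,8,0,0,1],[0,0,0,0,0,0,1]]'
python3 -c "from h import *;st((-29,38,175))"
```

```text
t: 4.33
tool_pos: [0.4717, 0.0431, 0.3617]
tool_rot: [3.137, -0.034, 0.028]
contact_force: [0.7, -0.4, 0.3]
opening: 0.0003
t 4.33 tip [-67.8  34.7 188.3] turn [ 0.004 -0.018  0.001] F [ 0.7 -0.4] 0.3 open 0.0003 ovh 0.1734
shift mm (tool) [38.5 -3.4 14. ]
```

```bash
python3 -m crank '[[0,-0.018,0,0,-2,12,1],[0,0,0,0,0,0,1]]'
python3 -c "from h import *;st((-29,38,175))"
```

```text
t: 4.5
tool_pos: [0.4727, 0.0448, 0.3506]
tool_rot: [3.137, -0.035, 0.001]
contact_force: [-0.5, -0.1, -0.8]
opening: 0.0003
t 4.5 tip [-69.7  36.4 177.2] turn [ 0.004 -0.001  0.   ] F [-0.5 -0.2] -0.8 open 0.0003 ovh 0.1734
shift mm (tool) [40.7 -1.6  2.2]
```

Good alignment. Push forward in small steps.

```bash
python3 -m crank '[[0,0,0,8,0,1,1],[0,0,0,6,0,1,1],[0,0,0,6,0,0,1],[0,0,0,4,0,0,1],[0,0,0,0,0,0,1]]'
python3 - <<'E'
from h import *
st((-29,38,175))
for n in ('top','side'):
    p=eyes.get_image(n)
    c=p['image'][170:310,225:385]; cv2.imwrite('pics/c_%s.png'%n,cv2.cvtColor(cv2.resize(c,None,fx=4,fy=4,interpolation=cv2.INTER_CUBIC),cv2.COLOR_RGB2BGR))
    print([(np.round(d['centre'],4),d['confidence']) for d in spotter.mark_of('grip',p)[:1]])
E
```

```text
t: 4.92
tool_pos: [0.4984, 0.0453, 0.352]
tool_rot: [3.139, -0.031, -0.001]
contact_force: [-2.6, -0.4, -0.1]
opening: -0.0004
t 4.92 tip [-44.3  37.7 178.6] turn [0.003 0.001 0.003] F [-2.6 -0.5] -0.1 open -0.0004 ovh 0.1734
shift mm (tool) [15.3 -0.2  3.6]
[]
[(array([0.5311, 0.0449, 0.184 ]), 0.71)]
```

View pics/c_side.png

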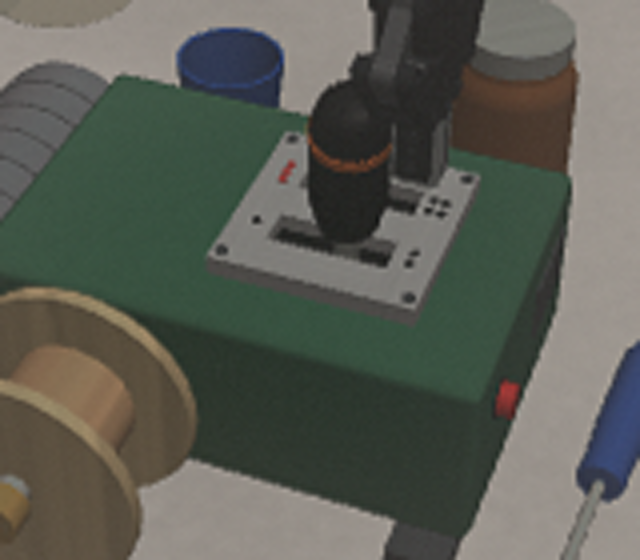

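```bash
cat >> h.py <<'E'
def lever(f,a):
    # axis direction in winder axes
    d=R.from_euler('y',f).apply(R.from_euler('x',a).apply([0,0,1.]))
    return d
def band_pts(f,a,r=.018,s=.168):
    d=lever(f,a); u=np.cross(d,[0,1,0]);u/=np.linalg.norm(u);v=np.cross(d,u)
    th=np.linspace(0,2*np.pi,60)
    P=d*s+r*(np.cos(th)[:,None]*u+np.sin(th)[:,None]*v)
    return P,(P-d*s)
def toworld(P): return np.c_[np.asarray(P)[:,:2]@RW.T+G, np.asarray(P)[:,2]+.035]
def fit_lever(p,occl=True):
    from scipy.optimize import minimize
    im=p['image'].astype(float); r,g,b=im[...,0],im[...,1],im[...,2]
    g0=proj(p,[[G[0],G[1],.19]])[0].astype(int)
    m=np.zeros(r.shape,bool); w=45
    sl=(slice(max(g0[1]-w,0),g0[1]+w),slice(max(g0[0]-w,0),g0[0]+w))
    m[sl]=((r>g*1.35)&(g>b*1.05)&(r>60))[sl]
    ys,xs=np.nonzero(m); px=np.c_[xs,ys].astype(float)
    K,rv,t=cam(p); C=-R.from_rotvec(rv).as_matrix().T@t
    def cost(q):
        P,n=band_pts(*q); W=toworld(P); N=n.copy(); N[:,:2]=n[:,:2]@RW.T
        vis=((C-W)*N).sum(1)>0
        if vis.sum()<3: return 1e3
        uv=proj(p,W[vis]); D=np.linalg.norm(px[:,None]-uv[None],axis=2)
        return np.minimum(D.min(1),6).mean()
    best=min(((cost((f,a)),f,a) for f in np.arange(-.3,.31,.04) for a in np.arange(-.3,.31,.04)))
    s=minimize(cost,best[1:],method='Nelder-Mead',options=dict(initial_simplex=[best[1:],(best[1]+.03,best[2]),(best[1],best[2]+.03)]))
    return len(px),np.round(s.x,3),round(s.fun,2)
E
python3 -m crank '[[0,0,0,5,0,1,1],[0,0,0,4,0,1,1],[0,0,0,0,0,0,1]]'
python3 - <<'E'
from h import *
st((-29,38,175))
for n in ('top','side'):
    p=eyes.get_image(n); print(n,fit_lever(p)) if n=='side' else 0
    c=p['image'][170:310,225:385]; cv2.imwrite('pics/d_%s.png'%n,cv2.cvtColor(cv2.resize(c,None,fx=4,fy=4,interpolation=cv2.INTER_CUBIC),cv2.COLOR_RGB2BGR))
    print([(np.round(d['centre'],4),d['confidence']) for d in spotter.mark_of('grip',p)[:1]])
E
```

```text
t: 5.37
tool_pos: [0.5072, 0.0456, 0.3531]
tool_rot: [3.141, -0.031, 0.005]
contact_force: [-1.7, -0.3, 0.0]
opening: -0.0001
t 5.37 tip [-34.8  38.6 179.7] turn [ 0.001 -0.003  0.003] F [-1.7 -0.4] 0.0 open -0.0001 ovh 0.1734
shift mm (tool) [5.8 0.6 4.7]
[]
side (112, array([-0.037, -0.257]), np.float64(3.46))
[(array([0.54  , 0.0423, 0.1842]), 0.96)]
```

View pics/d_side.png

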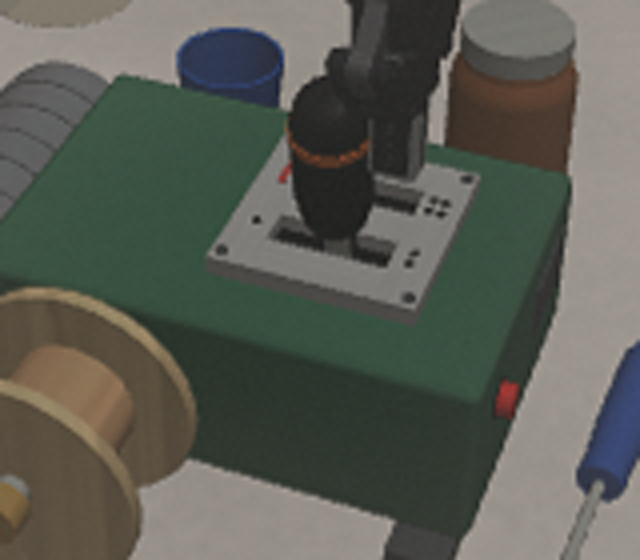

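View pics/d_top.png

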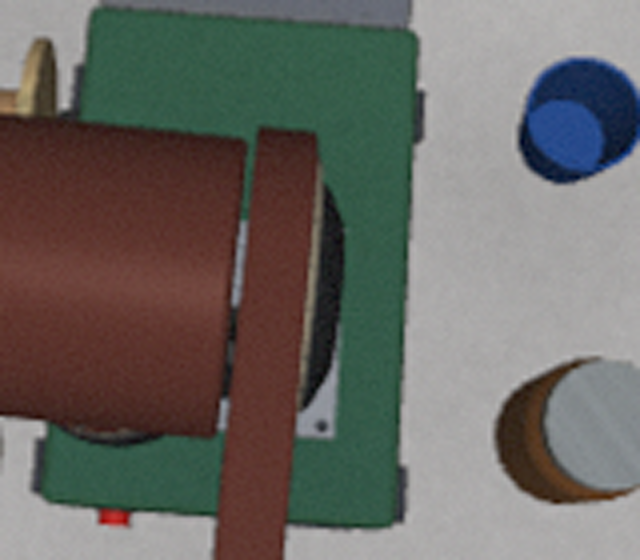

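```bash
sed -i 's/def fit_lever(p,occl=True):/def fit_lever(p,gr):/; s/g0=proj(p,\[\[G\[0\],G\[1\],.19\]\])\[0\].astype(int)/g0=proj(p,[np.array(gr)+[0,0,.013]])[0].round().astype(int)/; s/w=45/w=14/' h.py
python3 - <<'E'
from h import *
p=eyes.get_image('side'); save(p,'e.png')
d=spotter.mark_of('grip',p)[0]; g=np.array(d['centre']); print(g, RW.T@(g[:2]-G)*1000, d['confidence'])
print(fit_lever(p,g))
im=p['image'].copy()
for f,c in((-.04,(255,255,0)),(0,(0,255,0)),(.04,(0,255,255))):
    for uv in proj(p,toworld(band_pts(f,-.26)[0])).round().astype(int): im[uv[1],uv[0]]=c
c=im[170:240,280:380]; cv2.imwrite('pics/e_s.png',cv2.cvtColor(cv2.resize(c,None,fx=7,fy=7,interpolation=cv2.INTER_NEAREST),cv2.COLOR_RGB2BGR))
E
```

```text
[0.5381 0.0421 0.1845] [-4.41620234 35.9090122 ] 0.81
(57, array([-0.037, -0.257]), np.float64(0.82))
```

View pics/e_s.png

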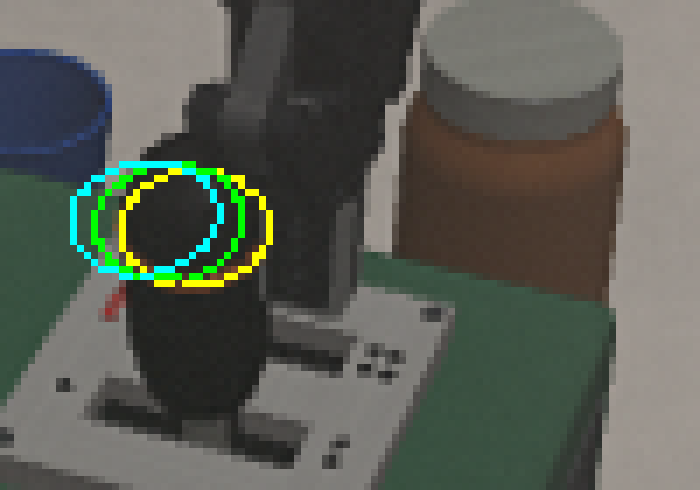

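```bash
python3 -m crank '[[0,0,0,4,0,2,1],[0,0,0,2.5,0,1,1],[0,0,0,0,0,0,1]]'
cat >> h.py <<'E'
def look(name,ov=None):
    p=eyes.get_image('side'); 
    d=spotter.mark_of('grip',p)
    if d:
        g=np.array(d[0]['centre']); print('grip mm',np.round(np.r_[RW.T@(g[:2]-G),g[2]]*1000,1), round(d[0]['confidence'],2)); fl=fit_lever(p,g); print('fit',fl)
    im=p['image'].copy()
    if d:
        for uv in proj(p,toworld(band_pts(*fl[1])[0])).round().astype(int): im[uv[1],uv[0]]=(0,255,0)
    c=im[150:250,250:390]; cv2.imwrite('pics/'+name,cv2.cvtColor(cv2.resize(c,None,fx=5,fy=5,interpolation=cv2.INTER_NEAREST),cv2.COLOR_RGB2BGR))
E
python3 -c "from h import *;st((-29,38,175));look('f.png')"
```

```text
t: 5.92
tool_pos: [0.5135, 0.0459, 0.3519]
tool_rot: [-3.141, 0.031, -0.008]
contact_force: [-1.1, -0.6, 0.1]
opening: -0.0002
t 5.92 tip [-28.2  39.2 178.5] turn [-0.001 -0.005  0.003] F [-1.1 -0.6] 0.1 open -0.0002 ovh 0.1734
shift mm (tool) [-0.8  1.2  3.5]
grip mm [ 22.8 -17.5 113. ] 0.46
fit (53, array([ 0.006, -0.258]), np.float64(0.7))
```

View pics/f.png

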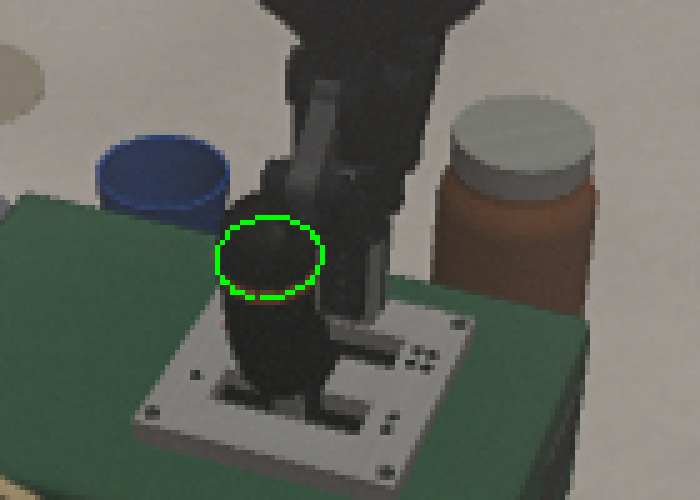

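```bash
python3 -m crank '[[0,0,0,-20,0,0,1],[0,0,0,-20,-5,1,1],[0,0,0,0,-30,0,1],[0,0,0,0,-30,0,1],[0,0,0,15,-5,0,1],[0,0,0,20,0,0,1],[0,0,0,10,0,0,1],[0,0,0,0,0,0,1]]'
python3 -c "from h import *;st((0,90,175));look('g.png')"
```

```text
t: 6.68
tool_pos: [0.5169, 0.1177, 0.3427]
tool_rot: [3.141, -0.034, -0.001]
contact_force: [-0.4, -0.8, -0.3]
opening: -0.0002
t 6.68 tip [-27.4 111.  169.3] turn [0.    0.001 0.001] F [-0.3 -0.8] -0.3 open -0.0002 ovh 0.1734
shift mm (tool) [27.4 21.  -5.8]
```

View pics/g.png

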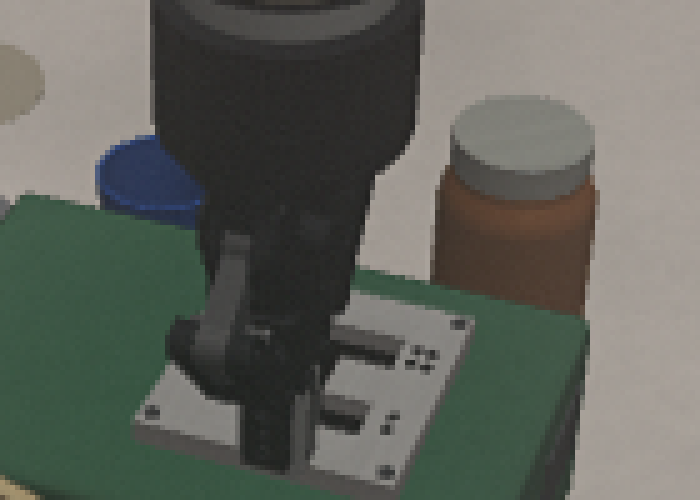

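```bash
python3 -m crank '[[0,0,0,20,0,-3,1],[0,0,0,8,2,-2,1],[0,0,0,0,2,0,1],[0,0,0,0,0,0,1]]'
python3 -c "from h import *;st((0,70,175))"
```

```text
t: 7.12
tool_pos: [0.5422, 0.1112, 0.3461]
tool_rot: [3.141, -0.038, -0.01]
contact_force: [-0.8, -0.1, 0.1]
opening: 0.0003
t 7.12 tip [ -3.  105.  172.7] turn [ 0.001  0.006 -0.001] F [-0.8 -0.1] 0.1 open 0.0003 ovh 0.1734
shift mm (tool) [ 3.  35.  -2.3]
```

```bash
python3 -m crank '[[0,0,0,3,8,-2,1],[0,0,0,0,8,0,1],[0,0,0,0,8,0,1],[0,0,0,0,5,0,1],[0,0,0,0,0,0,1]]'
python3 -c "from h import *;st((0,70,175));look('i.png')"
```

```text
t: 7.53
tool_pos: [0.5434, 0.0795, 0.3517]
tool_rot: [-3.138, 0.038, 0.003]
contact_force: [-0.1, -0.2, -0.4]
opening: -0.0002
t 7.53 tip [ -0.3  74.1 178.3] turn [-0.004  0.002 -0.001] F [-0.1 -0.2] -0.4 open -0.0002 ovh 0.1734
shift mm (tool) [0.3 4.1 3.3]
grip mm [  1.7  31.4 186.4] 0.95
fit (32, array([ 0.005, -0.207]), np.float64(0.71))
```

View pics/i.png

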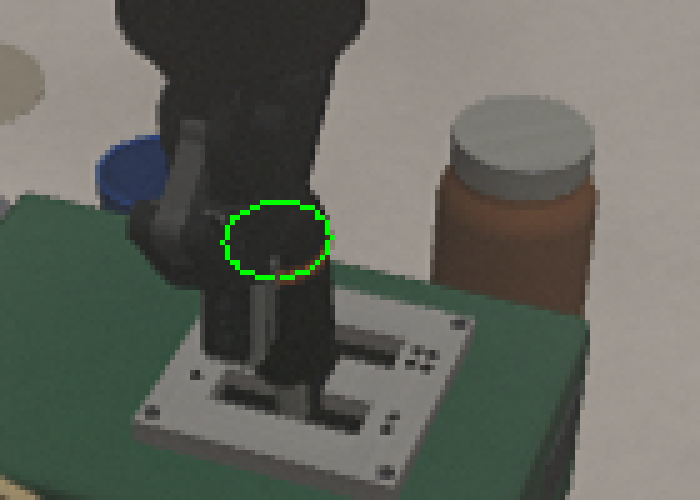

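```bash
python3 -m crank '[[0,0,0,0,8,0,1],[0,0,0,0,8,0,1],[0,0,0,0,8,0,1],[0,0,0,0,8,0,1],[0,0,0,0,0,0,1]]'
python3 -c "from h import *;st((0,-5,178));look('j.png')"
```

```text
t: 8.05
tool_pos: [0.5435, 0.0478, 0.3585]
tool_rot: [-3.131, 0.033, -0.012]
contact_force: [-0.3, -0.1, 0.2]
opening: -0.0003
t 8.05 tip [  2.1  43.5 185.2] turn [-0.01  -0.007  0.002] F [-0.3 -0.1] 0.2 open -0.0003 ovh 0.1734
shift mm (tool) [-2.2 48.6  6.6]
grip mm [  2.9   6.1 188.9] 0.64
fit (33, array([ 0.008, -0.037]), np.float64(0.71))
```

View pics/j.png

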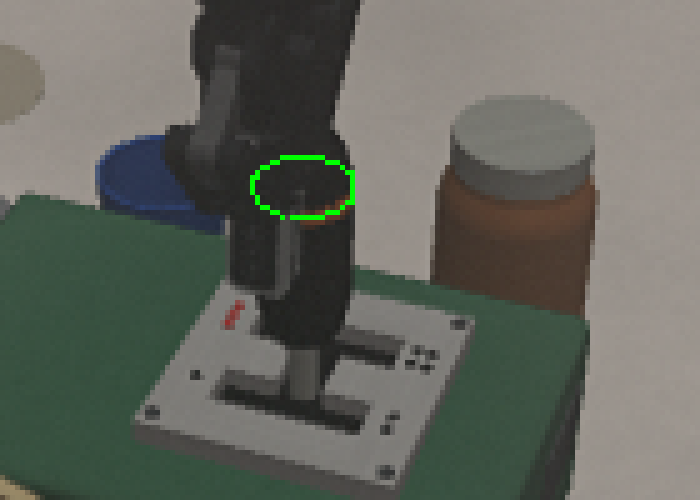

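```bash
python3 -m crank '[[-0.01,-0.005,0,-1,8,4,1],[0,0,0,0,8,3,1],[0,0,0,0,8,2,1],[0,0,0,0,8,2,1],[0,0,0,0,0,0,1]]'
python3 -c "from h import *;st((0,-5,178));look('k.png')"
```

```text
t: 8.57
tool_pos: [0.5453, 0.0174, 0.3595]
tool_rot: [-3.14, 0.026, -0.036]
contact_force: [-1.4, 0.1, -0.4]
opening: -0.0
t 8.57 tip [  7.4  11.6 186.1] turn [-0.001 -0.023  0.006] F [-1.4  0. ] -0.4 open -0.0 ovh 0.1734
shift mm (tool) [-7.7 16.6  7.9]
grip mm [  6.2 -20.1 189.5] 0.83
fit (34, array([0.033, 0.133]), np.float64(0.79))
```

View pics/k.png

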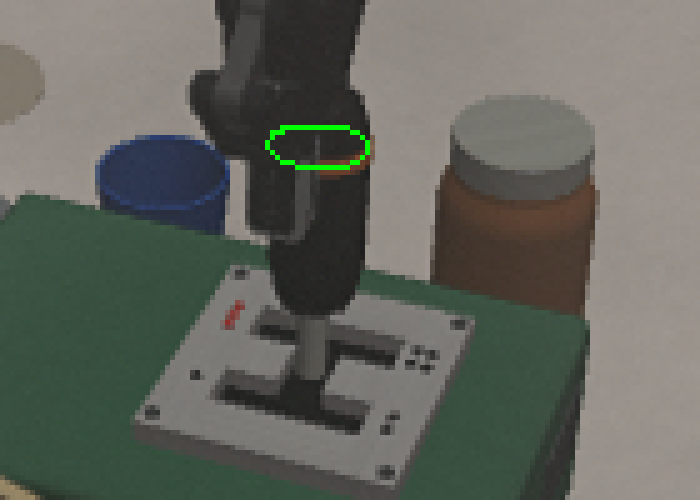

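```bash
python3 -m crank '[[0,-0.022,0,-5,4,4,1],[0,0,0,-3,6,3,1],[0,0,0,-1,5,2,1],[0,0,0,0,0,0,1]]'
python3 -c "from h import *;st((0,-5,178));look('l.png')"
```

```text
t: 9.0
tool_pos: [0.5387, 0.0039, 0.3569]
tool_rot: [-3.141, 0.02, -0.026]
contact_force: [-0.6, 0.5, -0.6]
opening: 0.0004
t 9.0 tip [-1.000e-01 -2.100e+00  1.835e+02] turn [-0.001 -0.016  0.01 ] F [-0.6  0.4] -0.6 open 0.0004 ovh 0.1734
shift mm (tool) [-0.   2.9  5.5]
grip mm [ -1.4 -36.6 188.3] 0.9
fit (29, array([-0.003,  0.225]), np.float64(0.75))
```

View pics/l.png

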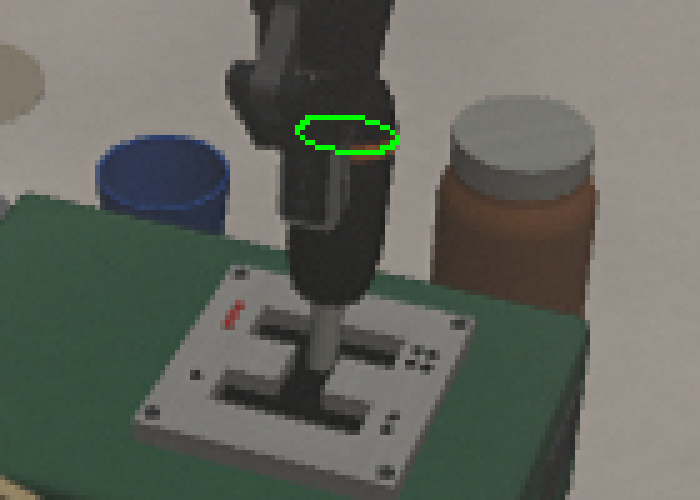

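```bash
python3 -m crank '[[0,-0.015,0.01,0,5,3,1],[0,0,0,0,4,2,1],[0,0,0,0,0,0,1]]'
python3 -c "from h import *;st((0,-5,178));look('m.png')"
```

```text
t: 9.35
tool_pos: [0.5396, -0.0044, 0.3537]
tool_rot: [3.141, -0.034, 0.005]
contact_force: [-0.4, 0.0, 0.4]
opening: -0.0002
t 9.35 tip [ -1.3 -10.6 180.3] turn [ 0.001 -0.003  0.001] F [-0.4  0. ] 0.4 open -0.0002 ovh 0.1734
shift mm (tool) [ 1.3 -5.6  2.3]
grip mm [  0.6 -40.9 185.3] 0.81
fit (30, array([0.002, 0.278]), np.float64(0.81))
```

View pics/m.png

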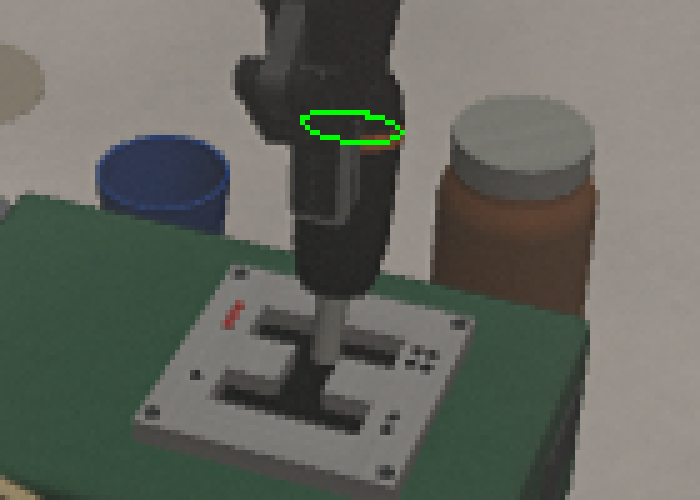

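```bash
python3 -m crank '[[0,0,0,0,-20,0,1],[0,0,0,0,-25,0,1],[0,0,0,-30,-5,0,1],[0,0,0,-30,0,0,1],[0,0,0,-10,0,0,1],[0,0,0,0,0,0,1]]'
python3 -c "from h import *;st((-65,-38,176))"
```

```text
t: 9.95
tool_pos: [0.4665, 0.0504, 0.3432]
tool_rot: [-3.141, 0.035, 0.029]
contact_force: [0.7, -0.7, 0.7]
opening: -0.0003
t 9.95 tip [-79.4  42.7 169.8] turn [-0.     0.018  0.001] F [ 0.7 -0.7] 0.7 open -0.0003 ovh 0.1734
shift mm (tool) [14.2 80.7 -6.5]
```

```bash
python3 -m crank '[[0,0.018,0,5,25,-4,1],[0,0,0,3,25,-2,1],[0,0,0,0,20,0,1],[0,0,0,0,8,0,1],[0,0,0,0,0,0,1]]'
python3 -c "from h import *;st((-65,-38,176));look('n.png')"
```

```text
t: 10.37
tool_pos: [0.4725, -0.0289, 0.3442]
tool_rot: [-3.139, 0.028, 0.012]
contact_force: [-0.8, 0.0, 0.1]
opening: -0.0001
t 10.37 tip [-69.8 -36.2 170.8] turn [-0.002  0.008  0.005] F [-0.8  0. ] 0.1 open -0.0001 ovh 0.1734
shift mm (tool) [ 4.7  1.8 -5.3]
grip mm [  0.5 -44.2 185.9] 0.98
fit (63, array([0.001, 0.277]), np.float64(0.78))
```

View pics/n.png

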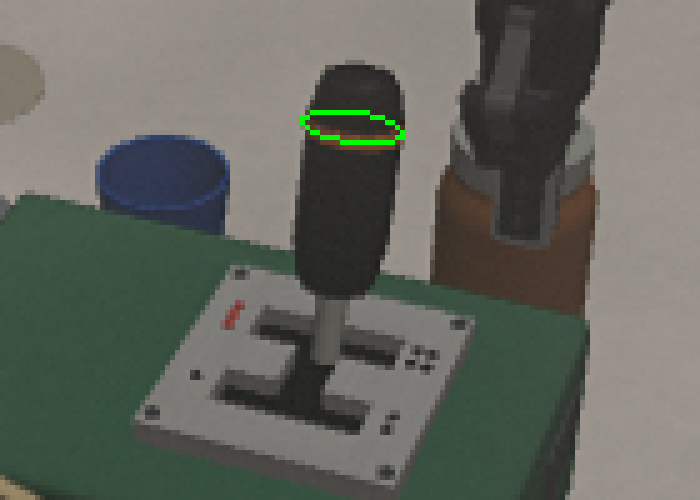

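```bash
python3 -m crank '[[0,0.008,0,12,3,-3,1],[0,0,0,12,1,0,1],[0,0,0,8,0,0,1],[0,0,0,8,0,0,1],[0,0,0,8,0,1,1],[0,0,0,8,0,1,1],[0,0,0,0,0,0,1]]'
python3 -c "from h import *;st((10,-40,176));look('o.png')"
```

```text
t: 11.05
tool_pos: [0.5312, -0.0278, 0.3433]
tool_rot: [-3.137, 0.018, 0.01]
contact_force: [-1.6, -1.4, 1.5]
opening: -0.0001
t 11.05 tip [-10.9 -33.4 169.9] turn [-0.005  0.007  0.011] F [-1.5 -1.4] 1.5 open -0.0001 ovh 0.1734
shift mm (tool) [20.8  6.9 -6.3]
grip mm [ 21.5 -42.4 184.2] 0.77
fit (38, array([0.126, 0.272]), np.float64(0.75))
```

View pics/o.png

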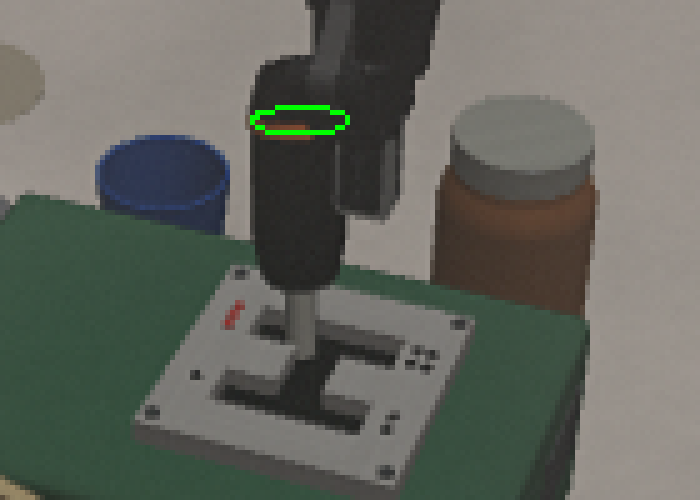

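```bash
python3 -m crank '[[0,0.005,0.01,6,2,-2,1],[0,0,0,6,2,-1,1],[0,0,0,6,2,0,1],[0,0,0,5,0,0,1],[0,0,0,0,0,0,1]]'
python3 -c "from h import *;st((10,-40,176));look('q.png')"
```

```text
t: 11.57
tool_pos: [0.5538, -0.0341, 0.3442]
tool_rot: [-3.133, 0.035, 0.01]
contact_force: [-3.0, 1.3, 1.4]
opening: -0.0001
t 11.57 tip [ 11.8 -38.5 170.8] turn [-0.009  0.007  0.   ] F [-3.1  1.2] 1.4 open -0.0001 ovh 0.1734
shift mm (tool) [-1.8  1.5 -5.2]
grip mm [ 41.3 -38.3 178.8] 0.59
fit (61, array([0.277, 0.263]), np.float64(0.85))
```

View pics/q.png

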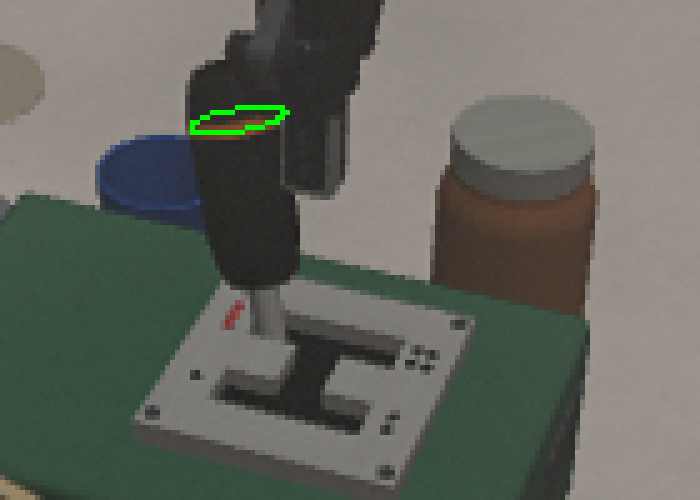

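```bash
python3 -m crank '[[0,0,0,3,0,0,1],[0,0,0,3,0,0,1]]'
python3 -c "from h import *;st((10,-40,176))"
python3 -m crank '[[0,0,0,-15,0,0,1],[0,0,0,-25,0,0,1],[0,0,0,-30,0,0,1],[0,0,0,-25,0,0,1],[0,0,0,0,0,0,1],[0,0,0,0,0,0,1]]'
python3 -c "from h import *;st();look('r.png')"
```

```text
t: 11.83
tool_pos: [0.5584, -0.0341, 0.3436]
tool_rot: [-3.132, 0.035, 0.02]
contact_force: [-8.7, 1.4, 2.1]
opening: -0.0002
t 11.83 tip [ 15.4 -38.3 170.2] turn [-0.009  0.013  0.   ] F [-8.7  1.2] 2.1 open -0.0002 ovh 0.1734
shift mm (tool) [-5.5  1.7 -5.7]
t: 12.33
tool_pos: [0.4627, -0.0327, 0.3467]
tool_rot: [-3.137, 0.035, 0.0]
contact_force: [0.7, 0.2, -0.2]
opening: 0.0002
t 12.33 tip [-78.1 -39.8 173.3] turn [-0.005  0.     0.   ] F [0.7 0.2] -0.2 open 0.0002 ovh 0.1734
grip mm [ 45.1 -43.7 176.4] 0.6
fit (65, array([0.289, 0.264]), np.float64(0.85))
```

View pics/r.png

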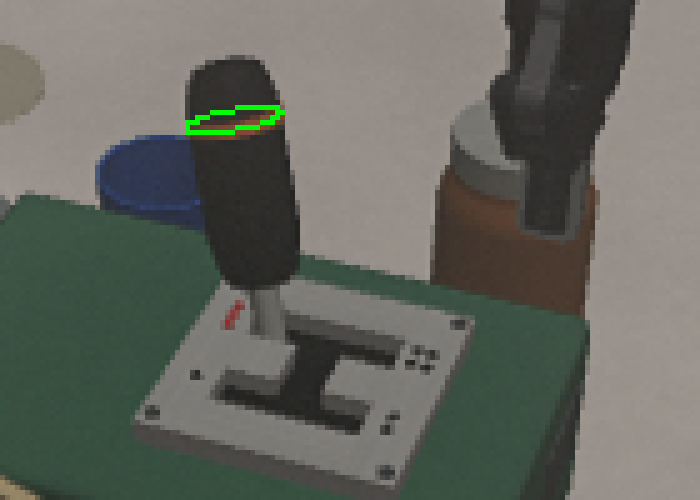

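```bash
python3 - <<'E'
from h import *
p=eyes.get_image('top'); save(p,'end_top.png')
for q in ('jar','tub','tape','screwdriver'): print(q,[np.round(d['centre'],3) for d in spotter.mark_of(q,p)[:1]])
st()
ctrl.finish_job()
E
```

```text
jar [array([ 0.58 , -0.031,  0.177])]
tub [array([ 0.676, -0.175,  0.001])]
tape [array([ 0.481,  0.167, -0.001])]
screwdriver [array([ 0.406,  0.039, -0.002])]
t 12.68 tip [-77.8 -39.6 172.6] turn [-0.005  0.004  0.001] F [0.4 0.6] 1.2 open -0.0002 ovh 0.1734
the job is handed in; nothing more can be done
```

View pics/end_top.png

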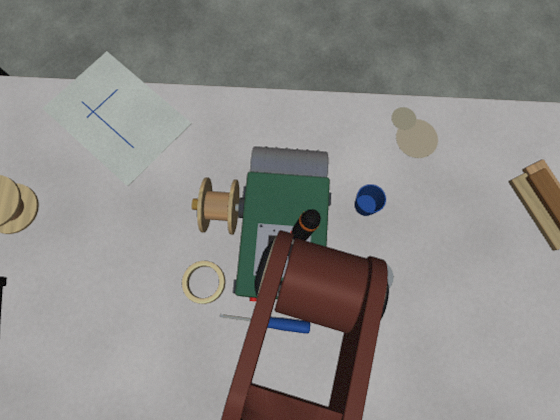

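The winder's lever is in third speed and the job is handed in at about 12.7 s of the 64 s allowed. I used closed fingertips from one side only: forward along the left slot, across the channel, then forward to the stop in the three-red-dot slot.

**Lever position:** my fit of the orange band in the side picture after I backed off gave about 0.29 rad forward and 0.26 rad right. The forward stop is at 0.28 rad, so that reading is about 0.01 high. In the cross channel I measured about 0.28 rad right and 0.00 forward, so the on-the-way condition showed as met.

**Forces:** contact force rose to about 9 N when the lever reached its stop. I then pulled back about 95 mm. Forces at hand-in were about 1 N, the sensor's usual noise, with the hand clear.

**Bystanders:** the tub, tape and screwdriver read within 2 mm of where they started. The jar check failed: the arm mostly hid it from the top camera, and the network reported the lever's grip instead. The jar looked unmoved in the side pictures, and the hand stayed above its height throughout.

**Disagreement on the way:** during the first push the network once reported a wrong point for the grip (confidence 0.46). I relied on the band fit and the picture there.

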